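Empty a picking bin, fill it with pipe unions and push it up onto the display riser

TASK

First take the red carton and the tape measure out of the green bin and put them on the counter, off the riser; then lift every pipe union (the yellow fittings with a hexagonal nut round the middle; three to five of them) over the bin's lip and leave them all on its floor, not one on top of another. With all of them in, push the bin up the ramp, without lifting it clear of the ramp, until its near edge drops behind the steel lip stop and it sits flat and roughly centred on the riser's deck, the unions still in it. Leave the other goods on the counter where they are.

Things in the scene. Friction and masses are not known exactly. Their poses are not given: they have to be found in the camera images.
- riser: Fixed plywood riser, 400 mm wide (y), no side rails. Origin on the counter under its deck's centre; x points away from the robot, up the ramp. In its frame the ramp climbs evenly from the counter at x = -191 mm to 40 mm high at x = -76 mm (19 degrees), up to the lip stop; behind that a level deck 28 mm high, x = -68 to 68 mm, then a back stop 60 mm high, its face at x = 68 mm
- lip_top (a point): Middle of the top edge of the steel lip stop at the head of the ramp: 40 mm above the counter (12 mm above the deck), flat, 8 mm thick (x = -76 to -68 mm in the riser's frame), as wide as the riser; axes as the riser
- bin: Loose green plastic bin, open on top, 124 mm deep (x) by 340 wide (y), about 0.45 kg empty; smooth plastic (friction about 0.35). Origin: centre of its underside; x points to the riser. Floor and walls 4 mm thick; tops above the underside: front lip (-x, towards the robot) 40 mm, sides 52, back 60. Starts on the counter before the foot of the ramp, within 0.08 rad of square to it and 12 mm of its middle line
- union1_mid (a point): Yellow plastic pipe union, loose, 56 mm tall, 0.07 kg: round sockets 44 mm across, dark bore at each end, and round the middle a hexagonal nut 30 mm high, 48 mm across flats, 55 across corners. Point: its centre (28 mm up when standing); z along the bore; x square to one pair of flats (the others 60 degrees on). Starts standing beside bin or riser; may be absent.
- union2_mid (a point): Another pipe union just like union1, same centre point and axes; may be absent.
- union3_mid (a point): Another pipe union just like union1, same centre point and axes; may be absent.
- union4_mid (a point): Another pipe union just like union1, same centre point and axes; may be absent.
- union5_mid (a point): Another pipe union just like union1, same centre point and axes; may be absent.
- cement_tin: Tin of pipe cement, 64 mm across, 80 mm tall with its cap, standing among the unions; leave alone. Origin at the centre of its underside.
- tape_roll: Black roll of tape, 68 mm across, 38 mm high, lying flat on the left; leave alone. Origin at the centre of its underside.
- carton_mid (a point): Red and white carton, 62 (x) x 56 (y) x 66 mm high, 0.3 kg; starts standing in the bin, to be taken out. Point: its centre, 33 mm up.
- elbow: Yellow pipe elbow lying flat, two legs 85 mm long, 62 mm high, left of the riser; leave alone. Origin under its corner.
- tee: Yellow pipe tee lying flat, 140 x 102 mm, 54 mm high, right of the riser; leave alone. Origin under its middle.
- measure_mid (a point): Black tape measure, 70 (x) x 36 (y) x 62 mm high, 0.25 kg, rounded corners; starts standing in the bin, to be taken out. Point: its centre, 31 mm up.
- end_cap: Yellow round pipe cap, 84 mm across and 45 mm high (plain, no hexagon), on the right; leave alone. Origin at the centre of its underside.

How it is judged:
By the outcome, as a careful person would: the job done as asked, in the order asked, and still so for the second after the job is handed in, with the robot touching nothing.
Of union1, union2, union3, union4, union5 only 3 to 5 are there at a start; the rules pass over those that are not, and their reading is None.
At some moment in a run one of union1, union2, union3, union4, union5 may be knocked a few centimetres aside while the robot is not near it.
Once in a run the grip may slacken for a moment while it holds something.
It also fails if it takes over 208 s, if anything falls off the work surface, if the arm or the gripper's body presses on something with over 40 N, if the wrist force passes 120 N, or if a joint passes its speed limit or range.

ROBOT

A 6-joint arm with a two-finger parallel gripper is mounted at the origin on the work surface. World frame = base frame: x ahead of the robot, y to its left, z up, the work surface at z = 0. Lengths are in mm, angles in rad, forces in N, time in s.
With the tool pointing down it reaches from about 325 to 875 mm from the base axis. Payload 4.4 kg.
Tool frame: the origin (TCP) lies at the very end of the fingers, on their centre line; the grasp point (between the pads) lies 19 mm behind it (ctrl.grasp_offset is the distance from the TCP to the grasp point, in mm); z points along the fingers, y is the direction in which the jaws open and shut (so a half turn about z gives the same grasp; the last joint's range is limited). The gripper opens to 85 mm and grips with 20 to 120 N. Pads are 22 mm wide; open, the fingers measure 114 mm over their backs; the gripper's body (76 mm by 85 mm) begins 54 mm behind the grasp point. The pads swing forward as they close: fully open they stand 13 mm farther back than shut.
Start: joints at [-1.468, 0.207, 1.542, -0, 1.393, -0.15], TCP at [143.804, -556.73, 231.282] pointing down, gripper open.
Joint ranges: [-2.73, 2.73], [-0.86, 2.22], [0.23, 2.46], [-1.11, 4.25], [0.08, 2.63], [-2.82, 2.82]. Speed limits (rad/s): [2.79, 2.79, 3.14, 3.14, 3.14, 3.14].

INTERFACE

Orientations are given as a unit quaternion [x, y, z, w].
In Python, from rig import ctrl gives the robot as it stands.
- The arm moves only by the tool move_arm, never from a script. Its argument "commands" is a list of rows, each an object with "rot": the turn, a rotation vector about the tool's x, y, z in degrees, a list of three; "translation": the shift along the tool's x, y, z in mm, a list of three; "hand": the finger opening in mm, from 0 to 85.4. A call has 1 to 12 rows; each row is the pose to reach, as a shift and turn from the pose measured when the call began, along the tool's axes at that moment; what a row does not reach only later rows make up. A row lasts 1/10 s, in which the tool goes at most 50 mm and 8.59 degrees, less where a joint would pass 70% of its speed; a pose out of reach is approached as far as the arm can. A call with a gripper value outside its range is refused whole. The fingers move at their own pace and stop on an object; "grip_force" is the grip in N (left out, the last holds). Time passes only in rows, so rows that repeat a pose let the fingers close. It gives the time, the measured TCP pose, the force and the opening at its end, in the units of the state.
- ctrl.read_state(): the state, without advancing time (a new reading comes with each control period).
- ctrl.grab_frame(name): name is "side" or "top" or "wrist"; returns (picture, depth): 400x640x3 uint8, blue, green, red; 400x640 float32, mm along the optical axis (not along the pixel's ray), 0 where there is no reading.
- ctrl.calibration(name): a dict with "mtx" (3x3 intrinsics, pixels), "R" (3x3) and "t" (3): a world point X has camera coordinates R X + t. Camera axes: x right, y down, z forward; pixel columns grow to the right and rows downward; lengths in mm; the calibration is good to about 2 mm. A picture is of the moment at which its call begins: read the wrist's pose just before it. calibration takes no time and is no camera call; for the wrist camera it gives the pose at the moment of the call.
- ctrl.job_done(): hands the job in, once; it reports no verdict.
The state is a dict: "time": time; "joint_positions": joint angles; "qd": joint speeds; "tau": joint torques, N m; "position": TCP position; "tool_rot": TCP orientation; "contact_force": force on the tool from outside, world axes, zero at the start; "moment": the same for the moment, N m; "finger_gap": finger opening in mm.
Only numpy, scipy, OpenCV 4.12 (cv2) and the standard library are available. Lean on these libraries where they do the work, as an engineer would, in place of code of your own. Each camera call takes 0.05 s, during which the arm holds its last target. There are 200 camera calls.

## Working session

There is one attempt and no reset: what is moved stays moved. The work goes in short steps, Python scripts to look and compute and a tool call to move; the robot and the scene stay as the last step left them, time stands still between calls to the robot, and variables do not carry over. Pictures are saved under pics/ and viewed, on a budget of 14 in all, crops included, one or two more only if the job needs it, and the job is handed in when it is done.

Besides the shell and the picture viewer there is one more tool, called after ">>>" as a command line: name --argument value ..., lists and objects as JSON in quotes. move_arm: Moves the arm, as the interface text tells. Its arguments: {"type":"object","properties":{"commands":{"type":"array","items":{"type":"object","properties":{"rot":{"type":"array","items":{"type":"number"}},"translation":{"type":"array","items":{"type":"number"}},"hand":{"type":"number"}}}},"grip_force":{"type":"number"}},"required":["commands"]}

```bash
ls; mkdir -p pics; python3 - <<'E'
from rig import ctrl
import cv2,numpy as np
for n in("top","side"):
    p,d=ctrl.grab_frame(n); cv2.imwrite(f"pics/{n}0.png",p); np.save(f"{n}0.npy",d)
    c=ctrl.calibration(n); print(n,np.round(c["mtx"],1).tolist(),np.round(c["R"],3).tolist(),np.round(c["t"],1))
s=ctrl.read_state(); print(s)
E
```

```text
pics
top [[367.9, 0.0, 316.2], [0.0, 367.9, 199.9], [0.0, 0.0, 1.0]] [[-0.016, -1.0, -0.001], [-0.994, 0.016, -0.108], [0.108, -0.001, -0.994]] [   9.4  582.  1292.4]
side [[380.6, 0.0, 319.3], [0.0, 380.6, 205.0], [0.0, 0.0, 1.0]] [[-0.968, -0.25, -0.011], [-0.184, 0.741, -0.645], [0.17, -0.623, -0.764]] [ 549.2  114.2 1008.3]
{'time': 0.1, 'joint_positions': array([-1.46852576e+00,  2.07380472e-01,  1.54284258e+00,  1.12605693e-05,
        1.39346218e+00, -1.50510997e-01]), 'qd': array([ 1.47480295e-03, -3.52115430e-04, -3.88983057e-03, -7.70944057e-05,
       -1.85836542e-03,  3.46943112e-04]), 'tau': array([-4.79603987e-04, -3.84091401e+01, -2.92547965e+01, -3.33907246e-04,
        4.87676109e-03, -1.61637598e-05]), 'position': array([ 143.72193969, -556.04031216,  230.20097904]), 'tool_rot': array([ 9.92022895e-01,  1.26053482e-01,  3.07736024e-05, -1.04585102e-03]), 'contact_force': array([ 0.3502356 ,  0.31651103, -0.18298032]), 'moment': array([-0.02082422, -0.0101524 ,  0.05809141]), 'finger_gap': 85.46824791657183}
```

View pics/top0.png

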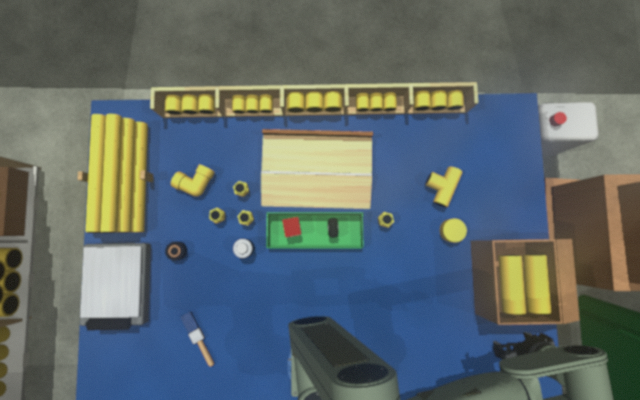

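View pics/side0.png

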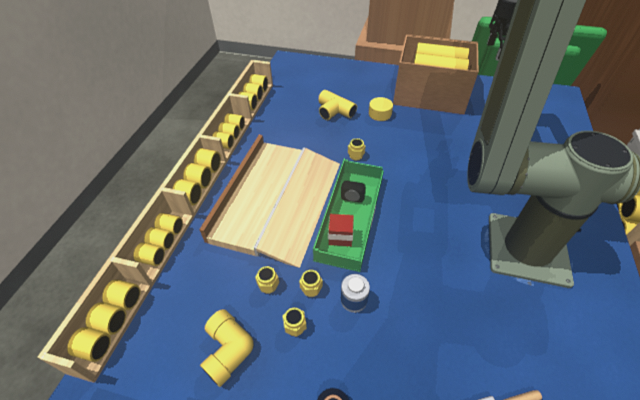

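Both views show four unions: top pixels (241,188), (217,215), (245,218) and (387,219). In the bin are the carton at (291,227) and the measure at (333,228), and the riser is above it.

```bash
cat > h.py <<'E'
from rig import ctrl
import cv2,numpy as np
from scipy.spatial.transform import Rotation as Ro
def ray(c,uv,z):
    "pixels -> world points on the plane at height z"
    uv=np.atleast_2d(uv).astype(float)
    d=(np.linalg.inv(c["mtx"])@np.c_[uv,np.ones(len(uv))].T).T@c["R"]
    o=-c["R"].T@c["t"]
    return o+d*((z-o[2])/d[:,2])[:,None]
def cloud(c,d):
    v,u=np.mgrid[:d.shape[0],:d.shape[1]]
    p=np.stack([u,v,np.ones_like(u)],-1)@np.linalg.inv(c["mtx"]).T*d[...,None]
    return (p-c["t"])@c["R"]
def blobs(mask,amin):
    n,l,s,ce=cv2.connectedComponentsWithStats(mask.astype(np.uint8))
    return [(l==i) for i in range(1,n) if s[i,4]>=amin]
def hsv(p): return cv2.cvtColor(p,cv2.COLOR_BGR2HSV)
def yellow(p): h=hsv(p); return (h[...,0]>18)&(h[...,0]<35)&(h[...,1]>150)&(h[...,2]>70)
def green(p): h=hsv(p); return (h[...,0]>50)&(h[...,0]<85)&(h[...,1]>100)
def red(p): h=hsv(p); return ((h[...,0]<8)|(h[...,0]>172))&(h[...,1]>120)&(h[...,2]>60)
def st():
    s=ctrl.read_state(); R=Ro.from_quat(s["tool_rot"]).as_matrix()
    return s,R,np.array(s["position"])
def go(x,y,z,yaw=None):
    "tool-axis shift and turn to a world TCP with tool x at yaw (deg), pointing down"
    s,R,p=st()
    t=R.T@(np.array([x,y,z])-p)
    cur=np.degrees(np.arctan2(R[1,0],R[0,0])); yaw=cur if yaw is None else yaw
    a=np.radians(yaw); T=np.array([[np.cos(a),np.sin(a),0],[np.sin(a),-np.cos(a),0],[0,0,-1]])
    r=Ro.from_matrix(R.T@T).as_rotvec(degrees=True)
    print("t",np.round(t,1),"rot",np.round(r,1),"yaw now",round(cur,1))
E
python3 - <<'E'
from h import *
c=ctrl.calibration("top"); p=cv2.imread("pics/top0.png"); d=np.load("top0.npy"); P=cloud(c,d)
for nm,m,a in(("y",yellow(p),40),("g",green(p),200),("r",red(p),40)):
    for b in blobs(m,a):
        v,u=np.nonzero(b); 
        if u.min()<150 or u.max()>480 or v.min()<125: continue
        X=P[b]; X=X[d[b]>0]; print(nm,b.sum(),round(u.mean()),round(v.mean()),"med",np.round(np.median(X,0)),"min",np.round(np.percentile(X,3,0)),"max",np.round(np.percentile(X,97,0)))
m=P[...,2]; 
# bin outline: green pts with z>30
for b in blobs(green(p),200):
    if b.sum()<4000 :
        X=P[b]; k=(X[:,2]>33)&(abs(X[:,1])<400); X=X[k]
        if len(X)>30 and X[:,0].max()<800: print("binrect",cv2.minAreaRect(X[:,:2].astype(np.float32)))
uv=np.argwhere(p[...,0]>=0)
for (u,v) in((262,132),(373,132),(372,207),(261,207),(318,172),(333,228),(291,227),(243,248)): print((u,v),np.round(P[v,u]))
s,R,pp=st(); w=ctrl.calibration("wrist"); print("cam in tool",np.round(R.T@(-w["R"].T@w["t"]-pp)), np.round(w["R"]@R,2).tolist(), np.round(w["mtx"],0).tolist())
go(480,0,350,0)
E
```

```text
g 2886 316 231 med [466.   2.   4.] min [ 412. -157.   -2.] max [535. 173.  54.]
r 251 291 227 med [485.  89.  70.] min [457.  64.  64.] max [513. 113.  75.]
binrect ((475.43951416015625, 7.743682861328125), (335.85626220703125, 122.8032455444336), 89.08990478515625)
(262, 132) [846. 200.  -0.]
(373, 132) [ 839. -218.    0.]
(372, 207) [ 556. -205.    1.]
(261, 207) [562. 203.   0.]
(318, 172) [682.  -8.  40.]
(333, 228) [479. -57.  63.]
(291, 227) [485.  89.  71.]
(243, 248) [415. 254.  76.]
cam in tool [  73.   -1. -144.] [[0.0, 1.0, 0.0], [-0.96, 0.0, -0.29], [-0.29, -0.0, 0.96]] [[320.0, 0.0, 320.0], [0.0, 320.0, 200.0], [0.0, 0.0, 1.0]]
t [ 464.7 -454.5 -118.7] rot [-0.1 -0.  14.5] yaw now 14.5
```

>>> move_arm --commands '[{"translation": [465,-455,-119],"rot": [0,0,14.5],"hand": 85},{"translation": [465,-455,-119],"rot": [0,0,14.5],"hand": 85},{"translation": [465,-455,-119],"rot": [0,0,14.5],"hand": 85},{"translation": [465,-455,-119],"rot": [0,0,14.5],"hand": 85},{"translation": [465,-455,-119],"rot": [0,0,14.5],"hand": 85},{"translation": [465,-455,-119],"rot": [0,0,14.5],"hand": 85},{"translation": [465,-455,-119],"rot": [0,0,14.5],"hand": 85},{"translation": [465,-455,-119],"rot": [0,0,14.5],"hand": 85},{"translation": [465,-455,-119],"rot": [0,0,14.5],"hand": 85},{"translation": [465,-455,-119],"rot": [0,0,14.5],"hand": 85},{"translation": [465,-455,-119],"rot": [0,0,14.5],"hand": 85},{"translation": [465,-455,-119],"rot": [0,0,14.5],"hand": 85}]'

```text
time: 1.3
position: [449.2, -49.3, 339.4]
tool_rot: [1.0, -0.0, -0.0, -0.001]
contact_force: [0.2, -1.7, -0.5]
finger_gap: 85.1
```

```bash
python3 - <<'E'
from h import *
s,R,p=st(); print(s["time"],p,s["qd"].round(2)); go(480,0,350,0)
E
```

```text
1.3 [449.18915298 -49.34793903 339.35740369] [ 1.11  0.41 -0.53 -0.    0.12  1.1 ]
t [ 30.8 -49.4 -10.6] rot [-0.1  0.  -0. ] yaw now -0.0
```

>>> move_arm --commands '[{"translation": [31,-50,-11],"rot": [0,0,0],"hand": 85},{"translation": [31,-50,-11],"rot": [0,0,0],"hand": 85},{"translation": [31,-50,-11],"rot": [0,0,0],"hand": 85},{"translation": [31,-50,-11],"rot": [0,0,0],"hand": 85}]'

```text
time: 1.7
position: [479.5, -0.0, 349.6]
tool_rot: [1.0, -0.0, -0.001, -0.001]
contact_force: [-0.0, -0.4, -0.6]
finger_gap: 84.9
```

```bash
python3 - <<'E'
from h import *
s,R,p=st(); print(s["time"],p)
w=ctrl.calibration("wrist"); p,d=ctrl.grab_frame("wrist"); cv2.imwrite("pics/w1.png",p); np.savez("w1.npz",p=p,d=d,**w)
P=cloud(w,d); print(np.abs(P[...,2]).min(), d.max())
h=hsv(p)
for v,u in((100,100),(200,320)): print(h[v,u],P[v,u].round())
E
```

```text
1.7 [ 4.79480453e+02 -3.74862633e-02  3.49585788e+02]
3.032613060919947e-06 637.0973
[107 187 176] [558. 325.   0.]
[ 71 217 199] [417.   1.  41.]
```

View pics/w1.png

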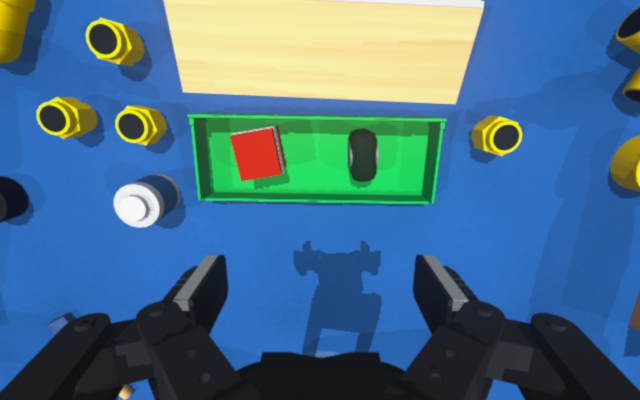

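The wrist view shows the bin at (318,158), carton (257,153), measure (363,155), and unions at (103,40), (57,117), (132,125) and (503,136). The tin is at (135,205).

```bash
cat >> h.py <<'E'
def rect(X): 
    r=cv2.minAreaRect(X[:,:2].astype(np.float32)); return np.round(r[0],1),np.round(r[1],1),round(r[2],1)
def unions(P,p,d,amin=150):
    "per yellow blob: socket-top ring centre, nut orientation from nut-top points (z about 43)"
    y=yellow(p); out=[]
    k=cv2.morphologyEx((y).astype(np.uint8),cv2.MORPH_CLOSE,np.ones((5,5),np.uint8))
    for b in blobs(k,amin):
        m=b&y&(d>0); X=P[m]; zt=np.percentile(X[:,2],97)
        T=X[X[:,2]>zt-4]; (cx,cy),r=cv2.minEnclosingCircle(T[:,:2].astype(np.float32))
        N=X[(X[:,2]>36)&(X[:,2]<46)]; dx=N[:,:2]-[cx,cy]; rr=np.hypot(*dx.T); a=np.arctan2(dx[:,1],dx[:,0])
        best=None
        for f in range(0,60,2):   # flats' normals at f+60k: apothem fit on the outer nut points
            q=np.radians(f); e=(a-q+np.pi/6)%(np.pi/3)-np.pi/6; s=np.percentile(rr*np.cos(e),95)
            if best is None or s<best[0]: best=(s,f)
        v,u=np.nonzero(b)
        out.append((cx,cy,zt,r,best)); print("blob",b.sum(),round(u.mean()),round(v.mean()),"top c",round(cx,1),round(cy,1),"z",round(zt,1),"r",round(r,1),"flat",best)
    return out
E
python3 - <<'E'
from h import *
z=np.load("w1.npz"); p,d=z["p"],z["d"]; P=cloud(z,d)
print(hsv(p)[125,160],hsv(p)[117,85],hsv(p)[15,15])
unions(P,p,d)
X=P[red(p)&(P[...,2]>66)]; print("carton",rect(X),np.median(X[:,2]))
h=hsv(p); m=(h[...,2]<90)&(P[...,2]>25)&(abs(P[...,1]+60)<70)&(abs(P[...,0]-480)<45)
X=P[m]; print("meas",rect(X),np.percentile(X[:,2],[5,50,97]))
X=P[green(p)]; print("bin zs",np.percentile(X[:,2],[2,50,98]))
for lo,hi in((37,43),(57,64),(48,56),(0,8)): 
    K=X[(X[:,2]>lo)&(X[:,2]<hi)]; print(lo,rect(K) , np.polyfit(K[:,1],K[:,0],1))
# ramp: wood points
m=(h[...,0]>8)&(h[...,0]<28)&(h[...,1]<160)&(P[...,0]>540)&(abs(P[...,1])<220)&(d>0); X=P[m]
A=np.c_[X[:,:2],np.ones(len(X))]; k=(X[:,2]>3)&(X[:,2]<37); co=np.linalg.lstsq(A[k],X[k,2],rcond=None)[0]; print("ramp plane",co,np.degrees(np.arctan(np.hypot(*co[:2]))),"yaw",np.degrees(np.arctan2(co[1],co[0])),"foot x at y=0",-co[2]/co[0], X.min(0),X.max(0))
v,u=np.mgrid[:400,:640]
for y0 in range(20,95,15):
    r=np.nonzero(m[y0])[0]; print(y0, P[y0,r[0]].round(), P[y0,r[-1]].round())
E
```

```text
[ 25 190 125] [ 25 185 113] [ 26 255 128]
blob 1542 13 27 top c 646.6 396.6 z 47.7 r 33.3 flat (np.float64(31.925068993428276), 58)
blob 1258 120 44 top c 629.0 269.6 z 58.5 r 22.5 flat (np.float64(24.43604551268732), 44)
blob 248 631 41 top c 634.6 -405.6 z 42.9 r 7.1 flat (np.float64(6.956821948856648), 24)
blob 178 634 82 top c 576.9 -427.3 z 36.9 r 5.3 flat (np.float64(4.698326065761597), 18)
blob 1287 71 117 top c 534.4 354.6 z 58.2 r 22.4 flat (np.float64(24.422454634441365), 24)
blob 975 145 124 top c 524.5 251.9 z 58.4 r 22.2 flat (np.float64(24.092574925263865), 48)
blob 936 492 134 top c 509.6 -247.5 z 58.1 r 21.6 flat (np.float64(23.507742567245927), 44)
blob 1151 628 164 top c 458.3 -455.3 z 45.1 r 23.6 flat (np.float64(22.074216455429287), 42)
carton (array([499.8,  52.4]), array([ 66.6, 133.3]), 19.1) 71.10849136260626
meas (array([477.4, -40.7]), array([65.9, 84.4]), 22.9) [ 69.5232066  426.16361859 442.20969796]
bin zs [ 3.387168    5.67042868 61.62626232]
37 (array([475. ,   5.9]), array([334.4, 124.2]), 89.1) [2.85387324e-02 4.35974785e+02]
57 (array([493.7,   5.6]), array([338.5,  86.5]), 89.1) [6.52011602e-02 5.26574169e+02]
48 (array([477.9,   6. ]), array([340.4, 118.8]), 89.1) [1.07287910e-02 4.81429841e+02]
0 (array([476.8,   9.5]), array([381.5, 121. ]), 89.1) [8.89566189e-03 4.73927113e+02]
ramp plane [ 3.44421745e-01 -1.40170623e-02 -1.91740925e+02] 19.019423574818344 yaw -2.3305019694848985 foot x at y=0 556.7038878444287 [ 553.82725383 -202.61986953   -0.83758395] [687.0309364  213.49898313  43.45507169]
20 [656. 198.  30.] [ 655. -201.   37.]
35 [640. 198.  26.] [ 639. -202.   30.]
50 [623. 189.  19.] [ 622. -200.   25.]
65 [606. 205.   3.] [ 604. -200.   18.]
80 [585. 200.   7.] [ 585. -199.   12.]
```

```bash
python3 - <<'E'
from h import *
z=np.load("w1.npz"); p,d=z["p"],z["d"]; P=cloud(z,d)
inb=(abs(P[...,0]-475)<70)&(abs(P[...,1]-7)<175)
X=P[red(p)&inb&(P[...,2]>67)&(P[...,2]<76)]; print("carton",rect(X))
h=hsv(p); m=(h[...,2]<110)&inb&(P[...,2]>50)&(P[...,2]<70)&(P[...,1]<0)&~green(p)
X=P[m]; print("meas",rect(X),len(X),np.percentile(X[:,2],[5,50,97]))
m=(P[...,0]>565)&(P[...,0]<655)&(abs(P[...,1])<180)&(d>0); X=P[m]
A=np.c_[X[:,:2],np.ones(len(X))]; co=np.linalg.lstsq(A,X[:,2],rcond=None)[0]; print("ramp",co,np.degrees(np.arctan2(co[1],co[0])),-co[2]/co[0])
# riser sides by rays: wood edge pixels at foot row
w=cv2.inRange(h,(8,20,100),(28,170,255))[:105,150:500]; c=max(cv2.findContours(w,cv2.RETR_EXTERNAL,cv2.CHAIN_APPROX_NONE)[0],key=cv2.contourArea)
q=cv2.approxPolyDP(c,5,True)[:,0]+[150,0]; print(q.tolist()); print([P[v,u].round().tolist() for u,v in q])
c=ctrl.calibration("top"); t=cv2.imread("pics/top0.png"); T=cloud(c,np.load("top0.npy"))
hh=hsv(t); D=T[(abs(T[...,1])<180)&(T[...,0]>540)&(T[...,0]<850)]
for x in range(660,840,8): 
    k=D[abs(D[:,0]-x)<4]; print(x,np.round(np.median(k[:,2]),1),end="; ")
E
```

```text
carton (array([488. ,  85.8]), array([60.5, 55.2]), 10.0)
meas (array([487.3, -57.7]), array([61.1, 35.6]), 1.1) 1063 [57.19965542 65.63238411 68.32295462]
ramp [ 3.47837713e-01 -1.40923039e-02 -1.93835935e+02] -2.320013533445175 557.2596857967648
[[164, 0], [183, 91], [456, 101], [482, 12], [331, 0]]
[[677.0, 196.0, 40.0], [571.0, 201.0, 1.0], [557.0, -198.0, 3.0], [663.0, -202.0, 40.0], [676.0, -12.0, 41.0]]
660 33.1; 668 35.7; 676 38.3; 684 36.8; 692 27.7; 700 27.6; 708 27.1; 716 26.9; 724 26.7; 732 26.8; 740 26.8; 748 27.1; 756 27.1; 764 27.3; 772 27.0; 780 27.5; 788 27.0; 796 26.9; 804 26.5; 812 27.9; 820 42.6; 828 57.7; 836 58.5;
```

```bash
python3 - <<'E'
from h import *
go(488,86,120,10);go(488,86,22,10)
E
```

```text
t [  9.  -86.2 229.7] rot [ -0.1   0.1 -10.1] yaw now -0.1
t [  9.2 -86.  327.7] rot [ -0.1   0.1 -10.1] yaw now -0.1
```

>>> move_arm --commands '[{"translation": [9,-86,230],"rot": [0,0,-10],"hand": 85},{"translation": [9,-86,230],"rot": [0,0,-10],"hand": 85},{"translation": [9,-86,230],"rot": [0,0,-10],"hand": 85},{"translation": [9,-86,230],"rot": [0,0,-10],"hand": 85},{"translation": [9,-86,230],"rot": [0,0,-10],"hand": 85},{"translation": [9,-86,230],"rot": [0,0,-10],"hand": 85},{"translation": [9,-86,250],"rot": [0,0,-10],"hand": 85},{"translation": [9,-86,280],"rot": [0,0,-10],"hand": 85},{"translation": [9,-86,310],"rot": [0,0,-10],"hand": 85},{"translation": [9,-86,327],"rot": [0,0,-10],"hand": 85},{"translation": [9,-86,327],"rot": [0,0,-10],"hand": 85},{"translation": [9,-86,327],"rot": [0,0,-10],"hand": 85}]'

```text
time: 2.95
position: [489.2, 84.6, 24.4]
tool_rot: [0.996, 0.085, 0.0, -0.001]
contact_force: [-0.0, -0.4, 0.4]
finger_gap: 84.8
```

>>> move_arm --commands '[{"translation": [0,0,0],"rot": [0,0,0],"hand": 40},{"translation": [0,0,0],"rot": [0,0,0],"hand": 40},{"translation": [0,0,0],"rot": [0,0,0],"hand": 40},{"translation": [0,0,0],"rot": [0,0,0],"hand": 40},{"translation": [0,0,0],"rot": [0,0,0],"hand": 40},{"translation": [0,0,0],"rot": [0,0,0],"hand": 40},{"translation": [0,0,0],"rot": [0,0,0],"hand": 40}]' --grip_force 60

```text
time: 3.65
position: [491.5, 84.5, 26.7]
tool_rot: [0.996, 0.085, 0.002, -0.0]
contact_force: [-1.0, -0.7, 7.6]
finger_gap: 55.3
```

```bash
python3 - <<'E'
from h import *
s,R,p=st(); print(p,s["finger_gap"],s["contact_force"])
go(488,86,150,10);go(380,-200,150,0);go(380,-200,20,0)
E
```

```text
[491.50185459  84.52426578  26.72250483] 55.27778443391483 [-1.04076994 -0.6928845   7.58081061]
t [  -2.6   -2.1 -123.3] rot [-0.  -0.3 -0.2] yaw now 9.8
t [-157.7  261.4 -124.1] rot [-0.  -0.3  9.8] yaw now 9.8
t [-158.3  261.4    5.9] rot [-0.  -0.3  9.8] yaw now 9.8
```

>>> move_arm --commands '[{"translation": [-3,-2,-40],"rot": [0,0,0],"hand": 40},{"translation": [-3,-2,-80],"rot": [0,0,0],"hand": 40},{"translation": [-3,-2,-123],"rot": [0,0,0],"hand": 40},{"translation": [-3,-2,-123],"rot": [0,0,0],"hand": 40},{"translation": [-40,40,-123],"rot": [0,0,4],"hand": 40},{"translation": [-80,80,-123],"rot": [0,0,8],"hand": 40},{"translation": [-110,120,-123],"rot": [0,0,9.8],"hand": 40},{"translation": [-130,170,-123],"rot": [0,0,9.8],"hand": 40},{"translation": [-150,220,-123],"rot": [0,0,9.8],"hand": 40},{"translation": [-158,261,-123],"rot": [0,0,9.8],"hand": 40},{"translation": [-158,261,-123],"rot": [0,0,9.8],"hand": 40},{"translation": [-158,261,-123],"rot": [0,0,9.8],"hand": 40}]'

```text
time: 4.85
position: [378.8, -200.9, 148.2]
tool_rot: [1.0, -0.002, 0.002, -0.001]
contact_force: [-0.2, -0.1, -3.3]
finger_gap: 55.4
```

```bash
python3 - <<'E'
from h import *
s,R,p=st(); print(p,s["finger_gap"],s["contact_force"])
go(380,-200,24,0)
E
```

```text
[ 378.78315656 -200.9481879   148.19221063] 55.394594763099725 [-0.23827137 -0.08647864 -3.31315799]
t [  0.7  -0.7 124.2] rot [-0.1 -0.2 -0.2] yaw now -0.2
```

>>> move_arm --commands '[{"translation": [0,0,40],"rot": [0,0,0],"hand": 40},{"translation": [0,0,80],"rot": [0,0,0],"hand": 40},{"translation": [0,0,108],"rot": [0,0,0],"hand": 40},{"translation": [0,0,118],"rot": [0,0,0],"hand": 40},{"translation": [0,0,124],"rot": [0,0,0],"hand": 40},{"translation": [0,0,124],"rot": [0,0,0],"hand": 40},{"translation": [0,0,125],"rot": [0,0,0],"hand": 40},{"translation": [0,0,124],"rot": [0,0,0],"hand": 80},{"translation": [0,0,124],"rot": [0,0,0],"hand": 80},{"translation": [0,0,124],"rot": [0,0,0],"hand": 80},{"translation": [0,0,124],"rot": [0,0,0],"hand": 80},{"translation": [0,0,124],"rot": [0,0,0],"hand": 80}]'

```text
time: 6.05
position: [379.4, -200.9, 24.4]
tool_rot: [1.0, -0.002, 0.002, -0.001]
contact_force: [0.3, 1.2, -0.0]
finger_gap: 79.7
```

```bash
python3 - <<'E'
from h import *
s,R,p=st(); print(p,s["finger_gap"],s["contact_force"])
go(379,-201,150,0);go(487,-58,150,1);go(487,-58,20,1)
E
```

```text
[ 379.38729068 -200.91338654   24.42091261] 79.71546494176866 [ 0.29438325  1.22795864 -0.03531607]
t [ 1.000e-01 -1.000e-01 -1.256e+02] rot [-0.1 -0.2 -0.2] yaw now -0.2
t [ 107.5 -143.5 -124.9] rot [-0.1 -0.2 -1.2] yaw now -0.2
t [ 107.  -143.4    5.1] rot [-0.1 -0.2 -1.2] yaw now -0.2
```

>>> move_arm --commands '[{"translation": [0,0,-50],"rot": [0,0,0],"hand": 80},{"translation": [0,0,-90],"rot": [0,0,0],"hand": 80},{"translation": [0,0,-120],"rot": [0,0,0],"hand": 70},{"translation": [40,-60,-125],"rot": [0,0,-1.2],"hand": 70},{"translation": [80,-100,-125],"rot": [0,0,-1.2],"hand": 70},{"translation": [107,-143,-125],"rot": [0,0,-1.2],"hand": 70},{"translation": [107,-143,-125],"rot": [0,0,-1.2],"hand": 70},{"translation": [107,-143,-100],"rot": [0,0,-1.2],"hand": 70},{"translation": [107,-143,-60],"rot": [0,0,-1.2],"hand": 70},{"translation": [107,-143,-30],"rot": [0,0,-1.2],"hand": 70},{"translation": [107,-143,3],"rot": [0,0,-1.2],"hand": 70},{"translation": [107,-143,3],"rot": [0,0,-1.2],"hand": 70}]'

```text
time: 7.25
position: [482.2, -56.9, 17.7]
tool_rot: [1.0, 0.008, -0.003, -0.002]
contact_force: [-1.1, 0.3, -0.2]
finger_gap: 70.6
```

>>> move_arm --commands '[{"translation": [0,0,0],"rot": [0,0,0],"hand": 20},{"translation": [0,0,0],"rot": [0,0,0],"hand": 20},{"translation": [0,0,0],"rot": [0,0,0],"hand": 20},{"translation": [0,0,0],"rot": [0,0,0],"hand": 20},{"translation": [0,0,0],"rot": [0,0,0],"hand": 20},{"translation": [0,0,0],"rot": [0,0,0],"hand": 20},{"translation": [0,0,0],"rot": [0,0,0],"hand": 20},{"translation": [0,0,0],"rot": [0,0,0],"hand": 20}]'

```text
time: 8.05
position: [483.7, -57.4, 19.3]
tool_rot: [1.0, 0.008, -0.002, -0.002]
contact_force: [-1.2, 0.2, 5.6]
finger_gap: 35.6
```

```bash
python3 - <<'E'
from h import *
s,R,p=st(); print(p,s["finger_gap"],s["contact_force"])
go(380,-300,150,0)
E
```

```text
[483.71557287 -57.37625602  19.26082688] 35.57961180363105 [-1.16547545  0.21146729  5.56498785]
t [-108.2  240.3 -131.3] rot [-0.2  0.2  1. ] yaw now 1.0
```

>>> move_arm --commands '[{"translation": [0,0,-40],"rot": [0,0,0],"hand": 20},{"translation": [0,0,-80],"rot": [0,0,0],"hand": 20},{"translation": [0,0,-131],"rot": [0,0,0],"hand": 20},{"translation": [0,0,-131],"rot": [0,0,0],"hand": 20},{"translation": [-30,50,-131],"rot": [0,0,1],"hand": 20},{"translation": [-60,90,-131],"rot": [0,0,1],"hand": 20},{"translation": [-80,130,-131],"rot": [0,0,1],"hand": 20},{"translation": [-100,170,-131],"rot": [0,0,1],"hand": 20},{"translation": [-108,210,-131],"rot": [0,0,1],"hand": 20},{"translation": [-108,240,-131],"rot": [0,0,1],"hand": 20},{"translation": [-108,240,-131],"rot": [0,0,1],"hand": 20},{"translation": [-108,240,-131],"rot": [0,0,1],"hand": 20}]'

```text
time: 9.25
position: [379.3, -299.2, 148.5]
tool_rot: [1.0, -0.001, -0.003, -0.003]
contact_force: [-0.1, 0.1, -2.5]
finger_gap: 35.3
```

>>> move_arm --commands '[{"translation": [0,0,40],"rot": [0,0,0],"hand": 20},{"translation": [0,0,80],"rot": [0,0,0],"hand": 20},{"translation": [0,0,115],"rot": [0,0,0],"hand": 20},{"translation": [0,0,127],"rot": [0,0,0],"hand": 20},{"translation": [0,0,132],"rot": [0,0,0],"hand": 20},{"translation": [0,0,134],"rot": [0,0,0],"hand": 20},{"translation": [0,0,134],"rot": [0,0,0],"hand": 20},{"translation": [0,0,133],"rot": [0,0,0],"hand": 60},{"translation": [0,0,133],"rot": [0,0,0],"hand": 60},{"translation": [0,0,133],"rot": [0,0,0],"hand": 60},{"translation": [0,0,133],"rot": [0,0,0],"hand": 60}]'

```text
time: 10.35
position: [379.1, -298.8, 16.0]
tool_rot: [1.0, -0.001, -0.002, -0.003]
contact_force: [-0.5, -0.4, -0.1]
finger_gap: 60.1
```

```bash
python3 - <<'E'
from h import *
s,R,p=st(); print(p,s["finger_gap"],s["contact_force"])
go(410,-260,300,0)
E
```

```text
[ 379.06978931 -298.814769     16.00424993] 60.1402866508416 [-0.49738505 -0.37587565 -0.1405288 ]
t [  29.6  -40.4 -283.9] rot [-0.3  0.2 -0.1] yaw now -0.1
```

```bash
python3 - <<'E'
from h import *
go(379,-299,150,0); go(510,-247,200,74)
E
```

```text
t [  -0.6   -0.5 -134. ] rot [-0.3  0.2 -0.1] yaw now -0.1
t [ 130.   -53.1 -184.3] rot [ -0.4   0.  -74.1] yaw now -0.1
```

>>> move_arm --commands '[{"translation": [0,0,-45],"rot": [0,0,0],"hand": 60},{"translation": [0,0,-90],"rot": [0,0,0],"hand": 75},{"translation": [0,0,-130],"rot": [0,0,-8],"hand": 75},{"translation": [20,-10,-150],"rot": [0,0,-16],"hand": 75},{"translation": [50,-20,-170],"rot": [0,0,-24],"hand": 75},{"translation": [80,-30,-184],"rot": [0,0,-32],"hand": 75},{"translation": [110,-40,-184],"rot": [0,0,-40],"hand": 75},{"translation": [130,-53,-184],"rot": [0,0,-48],"hand": 75},{"translation": [130,-53,-184],"rot": [0,0,-56],"hand": 75},{"translation": [130,-53,-184],"rot": [0,0,-64],"hand": 75},{"translation": [130,-53,-184],"rot": [0,0,-72],"hand": 75},{"translation": [130,-53,-184],"rot": [0,0,-74],"hand": 75}]'

```text
time: 11.55
position: [509.9, -246.9, 199.5]
tool_rot: [0.798, 0.602, -0.0, -0.004]
contact_force: [-0.5, 0.5, 0.9]
finger_gap: 75.0
```

>>> move_arm --commands '[{"translation": [0,0,0],"rot": [0,0,0],"hand": 75},{"translation": [0,0,0],"rot": [0,0,0],"hand": 75}]'

```text
time: 11.75
position: [509.8, -246.9, 199.4]
tool_rot: [0.799, 0.602, -0.0, -0.004]
contact_force: [0.4, 0.9, -0.2]
finger_gap: 75.1
```

```bash
cat >> h.py <<'E'
def look(name):
    w=ctrl.calibration("wrist"); p,d=ctrl.grab_frame("wrist"); cv2.imwrite(f"pics/{name}.png",p); np.savez(name+".npz",p=p,d=d,**w)
    return w,p,d,cloud(w,d)
E
python3 - <<'E'
from h import *
s,R,q=st(); print(q,s["time"]); w,p,d,P=look("w2"); unions(P,p,d,800); go(510,-247,200,74)
E
```

```text
[ 509.82702373 -246.89984257  199.36484833] 11.75
blob 1221 321 179 top c 510.1 -248.2 z 58.1 r 21.8 flat (np.float64(23.771749133268344), 42)
blob 988 487 298 top c 565.9 -252.3 z 251.3 r 6.1 flat (np.float64(173.3830925408998), 34)
blob 934 339 346 top c 485.5 -345.2 z 35.9 r 111.6 flat (np.float64(96.93172463562223), 50)
t [-0.   0.2 -0.6] rot [-0.3 -0.2  0. ] yaw now 74.0
```

View pics/w2.png

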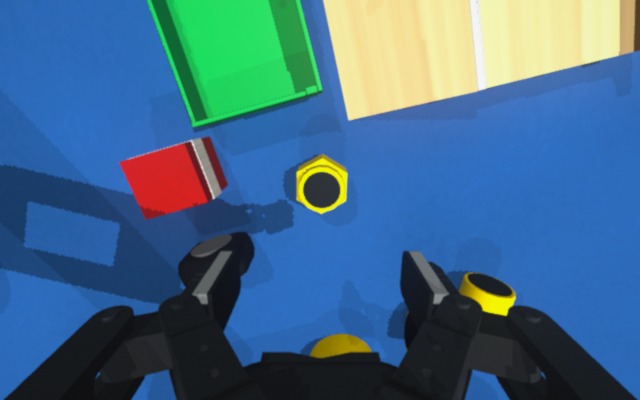

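The union sits centred at (321,182), with its flats facing the jaws. Carton and measure stand on the counter at left.

>>> move_arm --commands '[{"translation": [0,1,50],"rot": [0,0,0],"hand": 75},{"translation": [0,1,100],"rot": [0,0,0],"hand": 75},{"translation": [0,1,140],"rot": [0,0,0],"hand": 75},{"translation": [0,1,170],"rot": [0,0,0],"hand": 75},{"translation": [0,1,185],"rot": [0,0,0],"hand": 75},{"translation": [0,1,191],"rot": [0,0,0],"hand": 75},{"translation": [0,1,191],"rot": [0,0,0],"hand": 75},{"translation": [0,1,191],"rot": [0,0,0],"hand": 40},{"translation": [0,1,191],"rot": [0,0,0],"hand": 40},{"translation": [0,1,191],"rot": [0,0,0],"hand": 40},{"translation": [0,1,191],"rot": [0,0,0],"hand": 40},{"translation": [0,1,191],"rot": [0,0,0],"hand": 40}]' --grip_force 50

```text
time: 13.0
position: [511.6, -247.3, 10.7]
tool_rot: [0.799, 0.602, 0.001, -0.002]
contact_force: [0.7, -0.6, 6.2]
finger_gap: 47.1
```

>>> move_arm --commands '[{"translation": [0,0,0],"rot": [0,0,0],"hand": 40},{"translation": [0,0,0],"rot": [0,0,0],"hand": 40},{"translation": [0,0,0],"rot": [0,0,0],"hand": 40},{"translation": [0,0,-40],"rot": [0,0,0],"hand": 40},{"translation": [0,0,-90],"rot": [0,0,0],"hand": 40},{"translation": [0,0,-130],"rot": [0,0,0],"hand": 40},{"translation": [0,0,-130],"rot": [0,0,0],"hand": 40},{"translation": [0,0,-130],"rot": [0,0,0],"hand": 40}]'

```text
time: 13.8
position: [512.2, -248.0, 141.6]
tool_rot: [0.799, 0.602, 0.001, -0.001]
contact_force: [0.2, 0.3, -0.3]
finger_gap: 47.1
```

```bash
python3 - <<'E'
from h import *
s,R,p=st(); print(p,s["finger_gap"],s["contact_force"])
go(474,-106,140,89); go(474,-106,13,89)
E
```

```text
[ 512.18134775 -247.98153544  141.5929813 ] 47.148725985992655 [ 0.1959985   0.27509529 -0.3180995 ]
t [126.  -75.8   1.8] rot [  0.   -0.1 -15. ] yaw now 74.0
t [125.7 -75.8 128.8] rot [  0.   -0.1 -15. ] yaw now 74.0
```

>>> move_arm --commands '[{"translation": [45,-25,0],"rot": [0,0,-7],"hand": 40},{"translation": [85,-50,0],"rot": [0,0,-14],"hand": 40},{"translation": [126,-76,0],"rot": [0,0,-15],"hand": 40},{"translation": [126,-76,0],"rot": [0,0,-15],"hand": 40},{"translation": [126,-76,0],"rot": [0,0,-15],"hand": 40},{"translation": [126,-76,40],"rot": [0,0,-15],"hand": 40},{"translation": [126,-76,80],"rot": [0,0,-15],"hand": 40},{"translation": [126,-76,110],"rot": [0,0,-15],"hand": 40},{"translation": [126,-76,122],"rot": [0,0,-15],"hand": 40},{"translation": [126,-76,127],"rot": [0,0,-15],"hand": 40},{"translation": [126,-76,127],"rot": [0,0,-15],"hand": 40},{"translation": [126,-76,127],"rot": [0,0,-15],"hand": 40}]'

```text
time: 15.0
position: [475.0, -106.8, 15.5]
tool_rot: [0.713, 0.701, 0.001, 0.0]
contact_force: [0.1, 0.6, -0.4]
finger_gap: 47.2
```

```bash
python3 - <<'E'
from h import *
s,R,p=st(); print(p,s["finger_gap"],s["contact_force"]); go(473.6,-106,15,89)
E
```

```text
[ 475.04548442 -106.84068854   15.50136757] 47.23227772480827 [ 0.14453382  0.57180638 -0.35008084]
t [ 0.8 -1.5  0.5] rot [ 0.1 -0.1 -0. ] yaw now 89.0
```

>>> move_arm --commands '[{"translation": [0,0,1],"rot": [0,0,0],"hand": 40},{"translation": [0,0,1],"rot": [0,0,0],"hand": 60},{"translation": [0,0,1],"rot": [0,0,0],"hand": 60},{"translation": [0,0,1],"rot": [0,0,0],"hand": 60},{"translation": [0,0,-10],"rot": [0,0,0],"hand": 60},{"translation": [0,0,-30],"rot": [0,0,0],"hand": 60},{"translation": [0,0,-80],"rot": [0,0,0],"hand": 60},{"translation": [0,0,-130],"rot": [0,0,0],"hand": 75},{"translation": [45,5,-170],"rot": [0,0,0],"hand": 75},{"translation": [90,10,-185],"rot": [0,0,3],"hand": 75},{"translation": [135,15,-185],"rot": [0,0,6],"hand": 75},{"translation": [180,20,-185],"rot": [0,0,11],"hand": 75}]'

```text
time: 16.2
position: [499.0, 74.3, 203.7]
tool_rot: [0.779, 0.628, 0.003, 0.002]
contact_force: [0.7, 0.0, 0.1]
finger_gap: 75.0
```

```bash
python3 - <<'E'
from h import *
s,R,p=st(); print(p,s["finger_gap"],s["contact_force"]); go(524.5,252,200,78)
E
```

```text
[498.95990339  74.3123452  203.66496041] 75.00662672460916 [0.73074507 0.02530301 0.14086708]
t [179.1 -12.8   4. ] rot [ 0.4 -0.1 -0.3] yaw now 77.7
```

>>> move_arm --commands '[{"translation": [179,-13,4],"rot": [0,0,0],"hand": 75},{"translation": [179,-13,4],"rot": [0,0,0],"hand": 75},{"translation": [179,-13,4],"rot": [0,0,0],"hand": 75},{"translation": [179,-13,4],"rot": [0,0,0],"hand": 75},{"translation": [179,-13,4],"rot": [0,0,0],"hand": 75},{"translation": [179,-13,4],"rot": [0,0,0],"hand": 75},{"translation": [179,-13,4],"rot": [0,0,0],"hand": 75}]'

```text
time: 16.9
position: [524.1, 251.0, 200.3]
tool_rot: [0.779, 0.627, 0.003, 0.002]
contact_force: [-0.5, -0.8, -0.2]
finger_gap: 75.0
```

```bash
python3 - <<'E'
from h import *
s,R,q=st(); print(q,s["time"]); w,p,d,P=look("w3"); U=unions(P,p,d,800)
u=min((u for u in U if abs(u[2]-58)<5),key=lambda u:np.hypot(*(np.array(u[:2])-q[:2])))
f=u[4][1]; yaw=min((f+90+60*k for k in range(-3,3)),key=lambda a:abs(a-90)); print("yaw",yaw)
go(u[0],u[1],8,yaw)
E
```

```text
[524.05011602 251.00005675 200.27148375] 16.9
blob 2424 308 149 top c 520.4 281.8 z 58.3 r 50.1 flat (np.float64(49.24954987409206), 10)
blob 1485 417 137 top c 629.6 270.0 z 58.1 r 21.9 flat (np.float64(23.79232293779337), 44)
yaw 100
t [ 29.1 -11.6 192.2] rot [  0.4  -0.  -22.3] yaw now 77.7
```

View pics/w3.png

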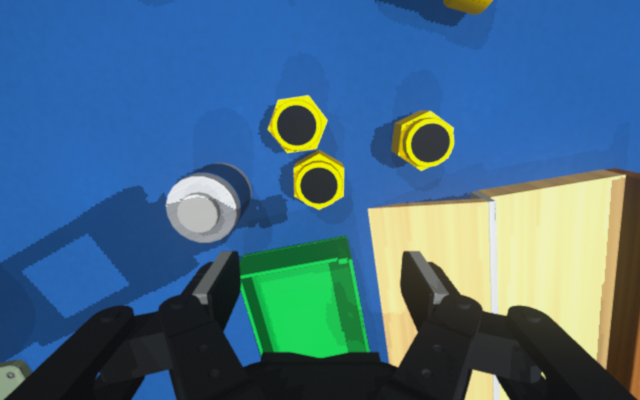

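The left union has been knocked and is now at (297,125), nearly touching the target at (318,181). I'll locate both by their bores.

```bash
cat >> h.py <<'E'
def bores(w,p,d,P,zt=56):
    "unions by the dark bore at the top: centre by ray onto z=zt, flats from nut points"
    y=yellow(p).astype(np.uint8); out=[]
    cs,hi=cv2.findContours(y,cv2.RETR_CCOMP,cv2.CHAIN_APPROX_NONE)
    for c,h in zip(cs,hi[0] if hi is not None else []):
        if h[3]<0 or cv2.contourArea(c)<250: continue
        e=cv2.fitEllipse(c); C=ray(w,[e[0]],zt)[0]
        if hsv(p)[int(e[0][1]),int(e[0][0]),2]>110: continue
        X=P[(y>0)&(d>0)]; dx=X[:,:2]-C[:2]; rr=np.hypot(*dx.T)
        k=(rr<29)&(X[:,2]>38)&(X[:,2]<48); a=np.arctan2(dx[k,1],dx[k,0]); rr=rr[k]
        if k.sum()<20: continue
        s=[np.percentile(rr*np.cos((a-np.radians(f)+np.pi/6)%(np.pi/3)-np.pi/6),95) for f in range(60)]
        f=int(np.argmin(s)); yaw=(f+90-60)%60+60
        out.append((C,yaw)); print("px",np.round(e[0]),"c",C.round(1),"apothem",round(min(s),1),"pick yaw",yaw,"or",yaw+60)
    return out
E
python3 - <<'E'
from h import *
z=np.load("w3.npz"); w={k:z[k] for k in("mtx","R","t")}; P=cloud(w,z["d"]); B=bores(w,z["p"],z["d"],P)
for C,y in B: go(C[0],C[1],8,y)
E
```

```text
px [319. 185.] c [524.2 253.4  56. ] apothem 23.8 pick yaw 79 or 139
px [430. 142.] c [630.1 270.4  56. ] apothem 24.0 pick yaw 74 or 134
px [296. 125.] c [516.6 310.7  56. ] apothem 23.7 pick yaw 116 or 176
t [  2.2  -1.8 192.2] rot [ 0.4 -0.1 -1.3] yaw now 77.7
t [ 41.4  97.9 193. ] rot [ 0.4 -0.1  3.7] yaw now 77.7
t [ 56.6 -21.5 192.2] rot [  0.4   0.  -38.3] yaw now 77.7
```

>>> move_arm --commands '[{"translation": [2,-2,50],"rot": [0,0,-1.3],"hand": 75},{"translation": [2,-2,100],"rot": [0,0,-1.3],"hand": 75},{"translation": [2,-2,140],"rot": [0,0,-1.3],"hand": 75},{"translation": [2,-2,170],"rot": [0,0,-1.3],"hand": 75},{"translation": [2,-2,185],"rot": [0,0,-1.3],"hand": 75},{"translation": [2,-2,191],"rot": [0,0,-1.3],"hand": 75},{"translation": [2,-2,191],"rot": [0,0,-1.3],"hand": 75},{"translation": [2,-2,191],"rot": [0,0,-1.3],"hand": 40},{"translation": [2,-2,191],"rot": [0,0,-1.3],"hand": 40},{"translation": [2,-2,191],"rot": [0,0,-1.3],"hand": 40},{"translation": [2,-2,191],"rot": [0,0,-1.3],"hand": 40},{"translation": [2,-2,191],"rot": [0,0,-1.3],"hand": 40}]'

```text
time: 18.15
position: [526.1, 253.9, 11.6]
tool_rot: [0.772, 0.636, 0.005, 0.003]
contact_force: [0.2, 0.1, 7.8]
finger_gap: 47.4
```

>>> move_arm --commands '[{"translation": [0,0,0],"rot": [0,0,0],"hand": 40},{"translation": [0,0,0],"rot": [0,0,0],"hand": 40},{"translation": [0,0,0],"rot": [0,0,0],"hand": 40},{"translation": [0,0,-40],"rot": [0,0,0],"hand": 40},{"translation": [0,0,-90],"rot": [0,0,0],"hand": 40},{"translation": [0,0,-130],"rot": [0,0,0],"hand": 40},{"translation": [0,0,-130],"rot": [0,0,0],"hand": 40},{"translation": [0,0,-130],"rot": [0,0,0],"hand": 40}]'

```text
time: 18.95
position: [525.0, 253.9, 142.5]
tool_rot: [0.772, 0.636, 0.006, 0.003]
contact_force: [-0.2, 0.3, -1.5]
finger_gap: 47.0
```

```bash
python3 - <<'E'
from h import *
s,R,p=st(); print(p,s["finger_gap"],s["contact_force"])
go(475,-31,140,89); go(475,-31,15,89)
E
```

```text
[524.97400801 253.85872734 142.5467431 ] 47.012391463046235 [-0.22629219  0.3407219  -1.53472174]
t [-289.2    5.4    1.2] rot [  0.8  -0.2 -10. ] yaw now 79.0
t [-289.8    3.7  126.2] rot [  0.8  -0.2 -10. ] yaw now 79.0
```

>>> move_arm --commands '[{"translation": [-45,1,0],"rot": [0.8,0,-5],"hand": 40},{"translation": [-90,2,0],"rot": [0.8,0,-10],"hand": 40},{"translation": [-135,3,0],"rot": [0.8,0,-10],"hand": 40},{"translation": [-180,4,0],"rot": [0.8,0,-10],"hand": 40},{"translation": [-225,5,0],"rot": [0.8,0,-10],"hand": 40},{"translation": [-265,5,0],"rot": [0.8,0,-10],"hand": 40},{"translation": [-289,5,0],"rot": [0.8,0,-10],"hand": 40},{"translation": [-289,5,0],"rot": [0.8,0,-10],"hand": 40},{"translation": [-289,5,0],"rot": [0.8,0,-10],"hand": 40},{"translation": [-289,5,40],"rot": [0.8,0,-10],"hand": 40},{"translation": [-289,5,80],"rot": [0.8,0,-10],"hand": 40},{"translation": [-290,4,100],"rot": [0.8,0,-10],"hand": 40}]'

```text
time: 20.15
position: [471.7, -29.0, 37.2]
tool_rot: [0.713, 0.701, -0.0, -0.005]
contact_force: [-0.8, 0.6, -1.0]
finger_gap: 47.3
```

```bash
python3 - <<'E'
from h import *
s,R,p=st(); print(p,s["finger_gap"],s["contact_force"]); go(475,-31,15,89)
E
```

```text
[471.70872484 -29.02919663  37.18251994] 47.28255498770343 [-0.84045095  0.6238057  -1.00075802]
t [-2.1  3.5 22.1] rot [-0.4 -0.3  0.1] yaw now 89.1
```

>>> move_arm --commands '[{"translation": [-2,3,12],"rot": [0,0,0],"hand": 40},{"translation": [-2,3,20],"rot": [0,0,0],"hand": 40},{"translation": [-2,3,22],"rot": [0,0,0],"hand": 40},{"translation": [-2,3,22],"rot": [0,0,0],"hand": 40},{"translation": [-2,3,22],"rot": [0,0,0],"hand": 60},{"translation": [-2,3,22],"rot": [0,0,0],"hand": 60},{"translation": [-2,3,22],"rot": [0,0,0],"hand": 60},{"translation": [-2,3,10],"rot": [0,0,0],"hand": 60},{"translation": [-2,3,-10],"rot": [0,0,0],"hand": 60},{"translation": [-2,3,-60],"rot": [0,0,0],"hand": 60},{"translation": [-2,3,-110],"rot": [0,0,0],"hand": 60},{"translation": [0,3,-160],"rot": [0,0,0],"hand": 75}]'

```text
time: 21.35
position: [475.4, -30.1, 199.7]
tool_rot: [0.713, 0.701, -0.0, -0.004]
contact_force: [1.9, -0.3, 0.4]
finger_gap: 72.9
```

```bash
python3 - <<'E'
from h import *
s,R,p=st(); print(p,s["finger_gap"],s["contact_force"]); go(516,310,200,116)
E
```

```text
[475.42869201 -30.11454203 199.72803468] 72.89784116174725 [ 1.89205029 -0.27071629  0.37697512]
t [340.7  35.1   1.5] rot [ -0.3  -0.4 -26.9] yaw now 89.1
```

>>> move_arm --commands '[{"translation": [341,35,1],"rot": [0,0,-27],"hand": 75},{"translation": [341,35,1],"rot": [0,0,-27],"hand": 75},{"translation": [341,35,1],"rot": [0,0,-27],"hand": 75},{"translation": [341,35,1],"rot": [0,0,-27],"hand": 75},{"translation": [341,35,1],"rot": [0,0,-27],"hand": 75},{"translation": [341,35,1],"rot": [0,0,-27],"hand": 75},{"translation": [341,35,1],"rot": [0,0,-27],"hand": 75},{"translation": [341,35,1],"rot": [0,0,-27],"hand": 75},{"translation": [341,35,1],"rot": [0,0,-27],"hand": 75},{"translation": [341,35,1],"rot": [0,0,-27],"hand": 75},{"translation": [341,35,1],"rot": [0,0,-27],"hand": 75}]'

```text
time: 22.45
position: [516.0, 308.9, 200.8]
tool_rot: [0.53, 0.848, 0.001, -0.004]
contact_force: [1.0, -0.2, -0.4]
finger_gap: 75.2
```

```bash
python3 - <<'E'
from h import *
s,R,q=st(); print(q,s["time"]); w,p,d,P=look("w4"); B=bores(w,p,d,P)
for C,y in B: go(C[0],C[1],8,y)
E
```

```text
[516.01118465 308.86685487 200.7518324 ] 22.45
px [322. 187.] c [516.8 310.5  56. ] apothem 23.7 pick yaw 115 or 175
t [ -0.4   2.  192.7] rot [-0.2 -0.5  1. ] yaw now 116.0
```

>>> move_arm --commands '[{"translation": [0,2,50],"rot": [0,-0.5,1],"hand": 75},{"translation": [0,2,100],"rot": [0,-0.5,1],"hand": 75},{"translation": [0,2,140],"rot": [0,-0.5,1],"hand": 75},{"translation": [0,2,170],"rot": [0,-0.5,1],"hand": 75},{"translation": [0,2,185],"rot": [0,-0.5,1],"hand": 75},{"translation": [0,2,191],"rot": [0,-0.5,1],"hand": 75},{"translation": [0,2,191],"rot": [0,-0.5,1],"hand": 75},{"translation": [0,2,191],"rot": [0,-0.5,1],"hand": 40},{"translation": [0,2,191],"rot": [0,-0.5,1],"hand": 40},{"translation": [0,2,191],"rot": [0,-0.5,1],"hand": 40},{"translation": [0,2,191],"rot": [0,-0.5,1],"hand": 40},{"translation": [0,2,191],"rot": [0,-0.5,1],"hand": 40}]'

```text
time: 23.7
position: [518.6, 311.7, 12.2]
tool_rot: [0.538, 0.843, 0.0, 0.001]
contact_force: [-0.8, 0.9, 5.4]
finger_gap: 47.2
```

>>> move_arm --commands '[{"translation": [0,0,0],"rot": [0,0,0],"hand": 40},{"translation": [0,0,0],"rot": [0,0,0],"hand": 40},{"translation": [0,0,0],"rot": [0,0,0],"hand": 40},{"translation": [0,0,-40],"rot": [0,0,0],"hand": 40},{"translation": [0,0,-90],"rot": [0,0,0],"hand": 40},{"translation": [0,0,-130],"rot": [0,0,0],"hand": 40},{"translation": [0,0,-130],"rot": [0,0,0],"hand": 40},{"translation": [0,0,-130],"rot": [0,0,0],"hand": 40}]'

```text
time: 24.5
position: [518.8, 312.0, 143.2]
tool_rot: [0.538, 0.843, 0.001, 0.001]
contact_force: [0.2, -0.2, -1.3]
finger_gap: 47.2
```

```bash
python3 - <<'E'
from h import *
s,R,p=st(); print(p,s["finger_gap"],s["contact_force"])
go(476,44,140,89); go(476,44,15,89)
E
```

```text
[518.79700884 311.98446715 143.16079509] 47.24817637684117 [ 0.19940874 -0.16969266 -1.3392744 ]
t [-224.9 -151.9    2.9] rot [ 0.2  0.  26. ] yaw now 115.0
t [-224.7 -152.3  127.9] rot [ 0.2  0.  26. ] yaw now 115.0
```

>>> move_arm --commands '[{"translation": [-35,-25,0],"rot": [0,0,6],"hand": 40},{"translation": [-70,-50,0],"rot": [0,0,12],"hand": 40},{"translation": [-105,-75,0],"rot": [0,0,18],"hand": 40},{"translation": [-140,-100,0],"rot": [0,0,24],"hand": 40},{"translation": [-175,-120,0],"rot": [0,0,26],"hand": 40},{"translation": [-205,-140,0],"rot": [0,0,26],"hand": 40},{"translation": [-225,-152,0],"rot": [0,0,26],"hand": 40},{"translation": [-225,-152,0],"rot": [0,0,26],"hand": 40},{"translation": [-225,-152,0],"rot": [0,0,26],"hand": 40},{"translation": [-225,-152,40],"rot": [0,0,26],"hand": 40},{"translation": [-225,-152,80],"rot": [0,0,26],"hand": 40},{"translation": [-225,-152,100],"rot": [0,0,26],"hand": 40}]'

```text
time: 25.7
position: [472.9, 45.6, 38.9]
tool_rot: [0.713, 0.701, -0.001, -0.002]
contact_force: [-0.2, 0.0, -0.7]
finger_gap: 46.8
```

```bash
python3 - <<'E'
from h import *
s,R,p=st(); print(p,s["finger_gap"],s["contact_force"]); go(475.5,44,16,89)
E
```

```text
[472.9160731   45.57383163  38.91103429] 46.815186374468574 [-0.23830676  0.02688495 -0.74463197]
t [-1.6  2.7 22.9] rot [-0.2 -0.1  0.1] yaw now 89.1
```

>>> move_arm --commands '[{"translation": [-2,3,12],"rot": [0,0,0],"hand": 40},{"translation": [-2,3,20],"rot": [0,0,0],"hand": 40},{"translation": [-2,3,23],"rot": [0,0,0],"hand": 40},{"translation": [-2,3,23],"rot": [0,0,0],"hand": 40},{"translation": [-2,3,23],"rot": [0,0,0],"hand": 60},{"translation": [-2,3,23],"rot": [0,0,0],"hand": 60},{"translation": [-2,3,23],"rot": [0,0,0],"hand": 60},{"translation": [-2,3,10],"rot": [0,0,0],"hand": 60},{"translation": [-2,3,-10],"rot": [0,0,0],"hand": 60},{"translation": [-2,3,-60],"rot": [0,0,0],"hand": 60},{"translation": [-2,3,-110],"rot": [0,0,0],"hand": 60},{"translation": [0,3,-160],"rot": [0,0,0],"hand": 75}]'

```text
time: 26.9
position: [476.1, 45.2, 201.6]
tool_rot: [0.713, 0.701, -0.001, -0.002]
contact_force: [1.4, 0.2, 0.2]
finger_gap: 72.6
```

```bash
python3 - <<'E'
from h import *
s,R,p=st(); print(p,s["finger_gap"],s["contact_force"]); go(630,270,200,74)
E
```

```text
[476.12247477  45.16587541 201.56364364] 72.63912947564371 [1.42961774 0.1725861  0.24591769]
t [227.4 150.1   1.4] rot [-0.2 -0.1 15. ] yaw now 89.0
```

>>> move_arm --commands '[{"translation": [227,150,1],"rot": [0,0,15],"hand": 75},{"translation": [227,150,1],"rot": [0,0,15],"hand": 75},{"translation": [227,150,1],"rot": [0,0,15],"hand": 75},{"translation": [227,150,1],"rot": [0,0,15],"hand": 75},{"translation": [227,150,1],"rot": [0,0,15],"hand": 75},{"translation": [227,150,1],"rot": [0,0,15],"hand": 75},{"translation": [227,150,1],"rot": [0,0,15],"hand": 75},{"translation": [227,150,1],"rot": [0,0,15],"hand": 75},{"translation": [227,150,1],"rot": [0,0,15],"hand": 75}]'

```text
time: 27.8
position: [629.3, 268.6, 200.7]
tool_rot: [0.799, 0.602, -0.001, -0.001]
contact_force: [0.3, 0.4, -0.3]
finger_gap: 75.1
```

```bash
python3 - <<'E'
from h import *
s,R,q=st(); print(q,s["time"]); w,p,d,P=look("w5"); B=bores(w,p,d,P)
for C,y in B: go(C[0],C[1],8,y)
E
```

```text
[629.32660288 268.578998   200.74122198] 27.8
px [320. 185.] c [629.7 270.3  56. ] apothem 23.7 pick yaw 75 or 135
t [  1.9   0.5 192.8] rot [-0.2  0.  -1. ] yaw now 74.0
```

>>> move_arm --commands '[{"translation": [2,0,50],"rot": [0,0,-1],"hand": 75},{"translation": [2,0,100],"rot": [0,0,-1],"hand": 75},{"translation": [2,0,140],"rot": [0,0,-1],"hand": 75},{"translation": [2,0,170],"rot": [0,0,-1],"hand": 75},{"translation": [2,0,185],"rot": [0,0,-1],"hand": 75},{"translation": [2,0,191],"rot": [0,0,-1],"hand": 75},{"translation": [2,0,191],"rot": [0,0,-1],"hand": 75},{"translation": [2,0,191],"rot": [0,0,-1],"hand": 40},{"translation": [2,0,191],"rot": [0,0,-1],"hand": 40},{"translation": [2,0,191],"rot": [0,0,-1],"hand": 40},{"translation": [2,0,191],"rot": [0,0,-1],"hand": 40},{"translation": [2,0,191],"rot": [0,0,-1],"hand": 40}]'

```text
time: 29.05
position: [631.4, 271.2, 12.7]
tool_rot: [0.793, 0.609, 0.001, -0.001]
contact_force: [-0.4, -0.4, 6.5]
finger_gap: 47.0
```

>>> move_arm --commands '[{"translation": [0,0,0],"rot": [0,0,0],"hand": 40},{"translation": [0,0,0],"rot": [0,0,0],"hand": 40},{"translation": [0,0,0],"rot": [0,0,0],"hand": 40},{"translation": [0,0,-40],"rot": [0,0,0],"hand": 40},{"translation": [0,0,-90],"rot": [0,0,0],"hand": 40},{"translation": [0,0,-130],"rot": [0,0,0],"hand": 40},{"translation": [0,0,-130],"rot": [0,0,0],"hand": 40},{"translation": [0,0,-130],"rot": [0,0,0],"hand": 40}]'

```text
time: 29.85
position: [631.9, 271.1, 144.1]
tool_rot: [0.793, 0.609, 0.002, -0.0]
contact_force: [0.7, 0.2, -1.0]
finger_gap: 47.3
```

```bash
python3 - <<'E'
from h import *
s,R,p=st(); print(p,s["finger_gap"],s["contact_force"])
go(476.5,119,140,89); go(476.5,119,15,89)
E
```

```text
[631.85450813 271.11682499 144.1107818 ] 47.33422132114465 [ 0.68949582  0.22643648 -1.04989917]
t [-187.2 -110.7    3.1] rot [  0.2  -0.2 -14. ] yaw now 75.0
t [-187.7 -111.   128.1] rot [  0.2  -0.2 -14. ] yaw now 75.0
```

>>> move_arm --commands '[{"translation": [-35,-22,0],"rot": [0,0,-6],"hand": 40},{"translation": [-70,-43,0],"rot": [0,0,-12],"hand": 40},{"translation": [-105,-64,0],"rot": [0,0,-14],"hand": 40},{"translation": [-140,-85,0],"rot": [0,0,-14],"hand": 40},{"translation": [-170,-100,0],"rot": [0,0,-14],"hand": 40},{"translation": [-187,-111,0],"rot": [0,0,-14],"hand": 40},{"translation": [-187,-111,0],"rot": [0,0,-14],"hand": 40},{"translation": [-187,-111,0],"rot": [0,0,-14],"hand": 40},{"translation": [-187,-111,40],"rot": [0,0,-14],"hand": 40},{"translation": [-187,-111,80],"rot": [0,0,-14],"hand": 40},{"translation": [-187,-111,100],"rot": [0,0,-14],"hand": 40},{"translation": [-187,-111,105],"rot": [0,0,-14],"hand": 40}]'

```text
time: 31.05
position: [474.1, 120.1, 34.4]
tool_rot: [0.713, 0.701, -0.0, -0.002]
contact_force: [0.1, 0.2, 0.0]
finger_gap: 47.5
```

```bash
python3 - <<'E'
from h import *
s,R,p=st(); print(p,s["finger_gap"],s["contact_force"]); go(476.5,119,16.5,89)
E
```

```text
[474.09657141 120.08220702  34.419808  ] 47.544127943885314 [0.13459733 0.16732778 0.02742113]
t [-1.1  2.5 17.9] rot [-0.2 -0.2  0. ] yaw now 89.0
```

>>> move_arm --commands '[{"translation": [-1,2,10],"rot": [0,0,0],"hand": 40},{"translation": [-1,2,16],"rot": [0,0,0],"hand": 40},{"translation": [-1,2,18],"rot": [0,0,0],"hand": 40},{"translation": [-1,2,18],"rot": [0,0,0],"hand": 40},{"translation": [-1,2,18],"rot": [0,0,0],"hand": 60},{"translation": [-1,2,18],"rot": [0,0,0],"hand": 60},{"translation": [-1,2,18],"rot": [0,0,0],"hand": 60},{"translation": [-1,2,10],"rot": [0,0,0],"hand": 60},{"translation": [-1,2,-10],"rot": [0,0,0],"hand": 60},{"translation": [-1,2,-60],"rot": [0,0,0],"hand": 60},{"translation": [-1,2,-110],"rot": [0,0,0],"hand": 60},{"translation": [0,2,-160],"rot": [0,0,0],"hand": 60}]'

```text
time: 32.25
position: [476.2, 119.5, 196.7]
tool_rot: [0.713, 0.701, -0.0, -0.002]
contact_force: [0.5, -0.3, -0.1]
finger_gap: 59.7
```

```bash
python3 - <<'E'
from h import *
s,R,p=st(); print(p,s["finger_gap"],s["contact_force"]); go(400,5,300,-2)
E
```

```text
[476.21195232 119.50683297 196.71405045] 59.66763921242273 [ 0.45739492 -0.25547074 -0.09911688]
t [-115.5  -74.6 -103.3] rot [-0.3  0.  91. ] yaw now 89.0
```

>>> move_arm --commands '[{"translation": [-116,-75,-103],"rot": [0,0,91],"hand": 60},{"translation": [-116,-75,-103],"rot": [0,0,91],"hand": 60},{"translation": [-116,-75,-103],"rot": [0,0,91],"hand": 60},{"translation": [-116,-75,-103],"rot": [0,0,91],"hand": 60},{"translation": [-116,-75,-103],"rot": [0,0,91],"hand": 60},{"translation": [-116,-75,-103],"rot": [0,0,91],"hand": 60},{"translation": [-116,-75,-103],"rot": [0,0,91],"hand": 60},{"translation": [-116,-75,-103],"rot": [0,0,91],"hand": 60},{"translation": [-116,-75,-103],"rot": [0,0,91],"hand": 60},{"translation": [-116,-75,-103],"rot": [0,0,91],"hand": 60},{"translation": [-116,-75,-103],"rot": [0,0,91],"hand": 60},{"translation": [-116,-75,-103],"rot": [0,0,91],"hand": 60}]'

```text
time: 33.45
position: [399.4, 4.6, 300.2]
tool_rot: [1.0, -0.017, -0.001, -0.001]
contact_force: [-0.2, -0.1, -0.1]
finger_gap: 59.9
```

>>> move_arm --commands '[{"translation": [0,0,0],"rot": [0,0,0],"hand": 85},{"translation": [0,0,0],"rot": [0,0,0],"hand": 85},{"translation": [0,0,0],"rot": [0,0,0],"hand": 85}]'

```text
time: 33.75
position: [399.3, 4.6, 300.3]
tool_rot: [1.0, -0.017, -0.001, -0.001]
contact_force: [0.1, -0.1, -0.4]
finger_gap: 85.1
```

```bash
python3 - <<'E'
from h import *
s,R,q=st(); print(q,s["time"]); w,p,d,P=look("w6"); B=bores(w,p,d,P,60)
h=hsv(p); X=P[green(p)&(d>0)]
for lo,hi in((37,43),(48,56),(57,64)):
    K=X[(X[:,2]>lo)&(X[:,2]<hi)&(abs(X[:,1])<220)]; print(lo,rect(K))
F=X[(X[:,2]>38)&(X[:,2]<46)&(X[:,0]<440)]; print("front lip",np.polyfit(F[:,1],F[:,0],1),F[:,0].min(),F[:,0].max(),F[:,1].min(),F[:,1].max())
m=(P[...,0]>575)&(P[...,0]<660)&(abs(P[...,1])<180)&(d>0); Y=P[m]
co=np.linalg.lstsq(np.c_[Y[:,:2],np.ones(len(Y))],Y[:,2],rcond=None)[0]; print("ramp",co,np.degrees(np.arctan2(co[1],co[0])),-co[2]/co[0])
m=(h[...,1]<60)&(P[...,2]>36)&(P[...,0]>650)&(P[...,0]<710)&(abs(P[...,1])<195); Y=P[m]; print("lip",len(Y), np.polyfit(Y[:,1],Y[:,0],1) if len(Y)>20 else "", rect(Y) if len(Y)>20 else "")
E
```

```text
[399.34694021   4.58265996 300.33833852] 33.75
px [220. 103.] c [477.4 118.5  60. ] apothem 25.2 pick yaw 89 or 149
px [284. 101.] c [476.5  44.5  60. ] apothem 24.1 pick yaw 91 or 151
px [349. 101.] c [475.  -30.1  60. ] apothem 23.8 pick yaw 88 or 148
px [419.  97.] c [ 476.6 -109.5   60. ] apothem 24.4 pick yaw 87 or 147
37 (array([473.2,   6.3]), array([337.7, 120.2]), 89.1)
48 (array([475.5,   6.4]), array([340. , 115.8]), 89.1)
57 (array([530.3,   5.5]), array([338.7,  13.7]), 89.1)
front lip [1.32288022e-02 4.16581338e+02] 410.65081193697057 439.86312545835017 -161.61884332823385 176.09267714944812
ramp [ 3.46645295e-01 -1.39407776e-02 -1.93151741e+02] -2.3029809723072128 557.2028329765837
lip 0
```

View pics/w6.png

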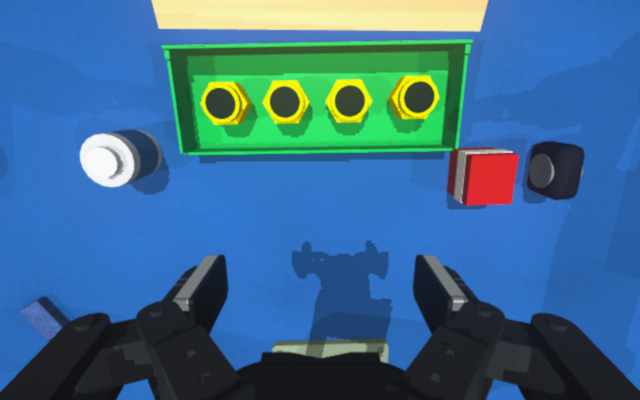

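All four unions stand apart in the bin, at (220,103), (284,101), (349,101) and (419,97). The carton and the measure are on the counter, clear of the riser. Next is the push.

```bash
python3 - <<'E'
from h import *
go(385,8,4,-2.2)
E
```

```text
t [-13.7  -2.2 296.3] rot [-0.1  0.2  0.3] yaw now -1.9
```

>>> move_arm --commands '[{"translation": [-14,-2,45],"rot": [0,0,0.3],"hand": 85},{"translation": [-14,-2,90],"rot": [0,0,0.3],"hand": 85},{"translation": [-14,-2,135],"rot": [0,0,0.3],"hand": 85},{"translation": [-14,-2,180],"rot": [0,0,0.3],"hand": 85},{"translation": [-14,-2,220],"rot": [0,0,0.3],"hand": 85},{"translation": [-14,-2,255],"rot": [0,0,0.3],"hand": 85},{"translation": [-14,-2,280],"rot": [0,0,0.3],"hand": 85},{"translation": [-14,-2,290],"rot": [0,0,0.3],"hand": 85},{"translation": [-14,-2,295],"rot": [0,0,0.3],"hand": 85},{"translation": [-14,-2,295],"rot": [0,0,0.3],"hand": 85}]'

```text
time: 34.8
position: [385.2, 7.7, 5.6]
tool_rot: [1.0, -0.019, -0.001, -0.001]
contact_force: [0.3, -0.1, 0.8]
finger_gap: 84.8
```

>>> move_arm --commands '[{"translation": [5,0,0],"rot": [0,0,0],"hand": 85},{"translation": [10,0,0],"rot": [0,0,0],"hand": 85},{"translation": [15,0,0],"rot": [0,0,0],"hand": 85},{"translation": [20,0,0],"rot": [0,0,0],"hand": 85},{"translation": [25,0,0],"rot": [0,0,0],"hand": 85},{"translation": [30,0,0],"rot": [0,0,0],"hand": 85},{"translation": [35,0,0],"rot": [0,0,0],"hand": 85},{"translation": [40,0,0],"rot": [0,0,0],"hand": 85}]'

```text
time: 35.6
position: [425.5, 6.1, 5.2]
tool_rot: [1.0, -0.02, -0.001, -0.001]
contact_force: [-2.1, 0.6, -0.5]
finger_gap: 85.1
```

```bash
python3 - <<'E'
from h import *
s,R,q=st(); print(q,s["time"],s["contact_force"]); go(500,8-.0384*115,4,-2.2)
E
```

```text
[425.51096766   6.09286831   5.23107801] 35.6 [-2.14712189  0.58218747 -0.45167562]
t [74.5 -0.4  1.1] rot [-0.1  0.1 -0. ] yaw now -2.2
```

```bash
cat >> h.py <<'E'
def binview(name):
    "bin's front-lip and back-wall rim in tool axes (x ahead, y), from the wrist camera"
    s,R,q=st(); w,p,d,P=look(name); g=green(p)&(d>0); X=P[g]
    r=np.radians(-2.2); e=np.array([np.cos(r),np.sin(r)]); n=np.array([-np.sin(r),np.cos(r)])
    x=(X[:,:2]-[752,-6])@e; y=(X[:,:2]-[752,-6])@n
    print("t",s["time"],"TCP",q.round(1),"F",s["contact_force"].round(1),"TCP riser x",round((q[:2]-[752,-6])@e,1))
    k=abs(y)<30   # profile along x near the middle
    for lo in range(int(np.percentile(x,.5))-1,int(np.percentile(x,99.5))+8,8):
        z=X[k&(x>=lo)&(x<lo+8),2]
        if len(z)>5: print((lo,round(np.percentile(z,90),0),round(np.percentile(z,10),0)),end=" ")
    print("\ny extent (wide)",np.percentile(y,[.5,99.5]).round(1),"x extent",np.percentile(x,[.5,99.5]).round(1))
    for sgn in(-1,1):
        K=X[(y*sgn>60)]; kx=x[y*sgn>60]; print("rear edge x at y",sgn*100,np.percentile(kx,1).round(1),"far",np.percentile(kx,99).round(1))
    return bores(w,p,d,P,60)
E
python3 -c "
from h import *
binview('w7')"
```

```text
t 35.6 TCP [425.5   6.1   5.2] F [-2.1  0.6 -0.5] TCP riser x -326.7
(-316, np.float64(41.0), np.float64(5.0)) (-308, np.float64(6.0), np.float64(4.0)) (-300, np.float64(6.0), np.float64(4.0)) (-292, np.float64(6.0), np.float64(4.0)) (-284, np.float64(6.0), np.float64(4.0)) (-276, np.float64(6.0), np.float64(4.0)) (-268, np.float64(6.0), np.float64(4.0)) (-260, np.float64(6.0), np.float64(4.0)) (-252, np.float64(6.0), np.float64(4.0)) (-244, np.float64(6.0), np.float64(4.0)) (-236, np.float64(6.0), np.float64(4.0)) (-228, np.float64(6.0), np.float64(4.0)) (-220, np.float64(6.0), np.float64(4.0)) 
y extent (wide) [-146.   147.7] x extent [-315.9 -214.1]
rear edge x at y -100 -314.3 far -214.5
rear edge x at y 100 -314.5 far -214.3
px [458. 101.] c [498.2 -32.7  60. ] apothem 24.9 pick yaw 88 or 148
px [173. 101.] c [501.2  42.7  60. ] apothem 25.2 pick yaw 88 or 148
```

>>> move_arm --commands '[{"translation": [10,0,1],"rot": [0,0,0],"hand": 85},{"translation": [20,0,1],"rot": [0,0,0],"hand": 85},{"translation": [30,0,1],"rot": [0,0,0],"hand": 85},{"translation": [40,0,1],"rot": [0,0,0],"hand": 85},{"translation": [50,0,1],"rot": [0,0,0],"hand": 85},{"translation": [60,0,1],"rot": [0,0,0],"hand": 85},{"translation": [70,0,1],"rot": [0,0,0],"hand": 85},{"translation": [80,0,1],"rot": [0,0,0],"hand": 85},{"translation": [90,0,1],"rot": [0,0,0],"hand": 85},{"translation": [100,0,1],"rot": [0,0,0],"hand": 85},{"translation": [110,0,1],"rot": [0,0,0],"hand": 85},{"translation": [120,0,1],"rot": [0,0,0],"hand": 85}]'

```text
time: 36.85
position: [542.9, 1.6, 4.1]
tool_rot: [1.0, -0.019, -0.006, -0.001]
contact_force: [-20.5, 0.9, 12.1]
finger_gap: 85.0
```

```bash
python3 -c "
from h import *
binview('w8')"
```

```text
t 36.85 TCP [542.9   1.6   4.1] F [-20.5   0.9  12.1] TCP riser x -209.2
(-198, np.float64(42.0), np.float64(30.0)) (-190, np.float64(26.0), np.float64(9.0)) (-182, np.float64(11.0), np.float64(9.0)) (-174, np.float64(14.0), np.float64(11.0)) (-166, np.float64(17.0), np.float64(14.0)) (-158, np.float64(19.0), np.float64(17.0)) (-150, np.float64(22.0), np.float64(20.0)) (-142, np.float64(25.0), np.float64(22.0)) (-134, np.float64(28.0), np.float64(25.0)) (-126, np.float64(31.0), np.float64(28.0)) (-118, np.float64(34.0), np.float64(31.0)) (-110, np.float64(36.0), np.float64(33.0)) 
y extent (wide) [-138.   139.2] x extent [-197.3 -105. ]
rear edge x at y -100 -196.8 far -105.3
rear edge x at y 100 -196.9 far -105.1
```

>>> move_arm --commands '[{"translation": [8,0,-3.5],"rot": [0,0,0],"hand": 85},{"translation": [16,0,-6.5],"rot": [0,0,0],"hand": 85},{"translation": [24,0,-9],"rot": [0,0,0],"hand": 85},{"translation": [32,0,-12],"rot": [0,0,0],"hand": 85},{"translation": [40,0,-14.5],"rot": [0,0,0],"hand": 85},{"translation": [48,0,-17],"rot": [0,0,0],"hand": 85}]'

```text
time: 37.5
position: [592.6, -0.4, 21.2]
tool_rot: [1.0, -0.019, -0.005, -0.001]
contact_force: [-9.7, 1.0, 2.4]
finger_gap: 85.3
```

```bash
python3 -c "
from h import *
binview('w9')"
```

```text
t 37.5 TCP [ 5.926e+02 -4.000e-01  2.120e+01] F [-9.7  1.   2.4] TCP riser x -159.5
(-148, np.float64(59.0), np.float64(47.0)) (-140, np.float64(44.0), np.float64(27.0)) (-132, np.float64(29.0), np.float64(26.0)) (-124, np.float64(31.0), np.float64(29.0)) (-116, np.float64(34.0), np.float64(31.0)) (-108, np.float64(37.0), np.float64(34.0)) (-100, np.float64(40.0), np.float64(37.0)) (-92, np.float64(43.0), np.float64(40.0)) (-84, np.float64(45.0), np.float64(43.0)) (-76, np.float64(48.0), np.float64(45.0)) (-68, np.float64(51.0), np.float64(48.0)) (-60, np.float64(53.0), np.float64(51.0)) 
y extent (wide) [-137.5  138.5] x extent [-147.4  -55.3]
rear edge x at y -100 -147.0 far -55.6
rear edge x at y 100 -147.0 far -55.4
```

>>> move_arm --commands '[{"translation": [5,0,-2],"rot": [0,0,0],"hand": 85},{"translation": [10,0,-4],"rot": [0,0,0],"hand": 85},{"translation": [15,0,-6],"rot": [0,0,0],"hand": 85},{"translation": [20,0,-7.5],"rot": [0,0,0],"hand": 85},{"translation": [25,0,-9],"rot": [0,0,0],"hand": 85},{"translation": [30,0,-10.5],"rot": [0,0,0],"hand": 85}]'

```text
time: 38.15
position: [627.7, -2.1, 34.0]
tool_rot: [1.0, -0.019, -0.001, -0.001]
contact_force: [-1.3, -1.2, 0.7]
finger_gap: 85.1
```

```bash
python3 -c "
from h import *
binview('w10')"
```

```text
t 38.15 TCP [627.7  -2.1  34. ] F [-1.3 -1.2  0.7] TCP riser x -124.4
(-110, np.float64(87.0), np.float64(51.0)) (-102, np.float64(51.0), np.float64(49.0)) (-94, np.float64(49.0), np.float64(48.0)) (-86, np.float64(48.0), np.float64(46.0)) (-78, np.float64(47.0), np.float64(45.0)) (-70, np.float64(46.0), np.float64(44.0)) (-62, np.float64(44.0), np.float64(43.0)) (-54, np.float64(43.0), np.float64(41.0)) (-46, np.float64(42.0), np.float64(40.0)) (-38, np.float64(41.0), np.float64(39.0)) (-30, np.float64(39.0), np.float64(37.0)) (-22, np.float64(38.0), np.float64(36.0)) (-14, np.float64(37.0), np.float64(36.0)) 
y extent (wide) [-132.5  133. ] x extent [-109.6  -12.9]
rear edge x at y -100 -109.2 far -14.1
rear edge x at y 100 -109.3 far -13.8
```

>>> move_arm --commands '[{"translation": [4,0,-4],"rot": [0,0,0],"hand": 85},{"translation": [8,0,-8],"rot": [0,0,0],"hand": 85},{"translation": [13,0,-10],"rot": [0,0,0],"hand": 85},{"translation": [18,0,-10],"rot": [0,0,0],"hand": 85},{"translation": [23,0,-10],"rot": [0,0,0],"hand": 85},{"translation": [28,0,-10],"rot": [0,0,0],"hand": 85},{"translation": [33,0,-10],"rot": [0,0,0],"hand": 85},{"translation": [37,0,-10],"rot": [0,0,0],"hand": 85},{"translation": [40,0,-10],"rot": [0,0,0],"hand": 85}]'

```text
time: 39.1
position: [669.3, -3.9, 44.4]
tool_rot: [1.0, -0.02, 0.0, -0.001]
contact_force: [-2.3, -0.6, -0.5]
finger_gap: 85.1
```

```bash
python3 -c "
from h import *
binview('w11')"
```

```text
t 39.1 TCP [669.3  -3.9  44.4] F [-2.3 -0.6 -0.5] TCP riser x -82.7
(-70, np.float64(81.0), np.float64(45.0)) (-62, np.float64(45.0), np.float64(43.0)) (-54, np.float64(44.0), np.float64(42.0)) (-46, np.float64(43.0), np.float64(42.0)) (-38, np.float64(42.0), np.float64(41.0)) (-30, np.float64(42.0), np.float64(40.0)) (-22, np.float64(41.0), np.float64(39.0)) (-14, np.float64(40.0), np.float64(38.0)) (-6, np.float64(39.0), np.float64(37.0)) (2, np.float64(38.0), np.float64(36.0)) (10, np.float64(37.0), np.float64(36.0)) (18, np.float64(37.0), np.float64(35.0)) (26, np.float64(36.0), np.float64(34.0)) 
y extent (wide) [-147.6  148.2] x extent [-69.8  32.4]
rear edge x at y -100 -69.5 far 32.0
rear edge x at y 100 -69.6 far 32.1
```

>>> move_arm --commands '[{"translation": [2,0,0],"rot": [0,0,0],"hand": 85},{"translation": [4,0,0],"rot": [0,0,0],"hand": 85},{"translation": [6,0,0],"rot": [0,0,0],"hand": 85},{"translation": [7,0,0],"rot": [0,0,0],"hand": 85},{"translation": [7,0,0],"rot": [0,0,0],"hand": 85}]'

```text
time: 39.65
position: [677.0, -4.2, 44.6]
tool_rot: [1.0, -0.02, 0.001, -0.001]
contact_force: [-1.9, -1.3, -1.4]
finger_gap: 84.9
```

```bash
python3 -c "
from h import *
binview('w12')"
```

```text
t 39.65 TCP [677.   -4.2  44.6] F [-1.9 -1.3 -1.4] TCP riser x -75.0
(-63, np.float64(69.0), np.float64(33.0)) (-55, np.float64(34.0), np.float64(32.0)) (-47, np.float64(34.0), np.float64(32.0)) (-39, np.float64(34.0), np.float64(32.0)) (-31, np.float64(34.0), np.float64(32.0)) (-23, np.float64(34.0), np.float64(32.0)) (-15, np.float64(34.0), np.float64(32.0)) (-7, np.float64(34.0), np.float64(32.0)) (1, np.float64(34.0), np.float64(32.0)) (9, np.float64(34.0), np.float64(32.0)) (17, np.float64(34.0), np.float64(32.0)) (25, np.float64(34.0), np.float64(32.0)) (33, np.float64(34.0), np.float64(32.0)) (41, np.float64(33.0), np.float64(32.0)) 
y extent (wide) [-157.4  157.8] x extent [-63.   40.9]
rear edge x at y -100 -62.7 far 40.5
rear edge x at y 100 -62.5 far 40.7
```

The bin has dropped flat behind the lip: its floor reads 32–34 mm all along. I'll back off and check from above.

>>> move_arm --commands '[{"translation": [-15,0,0],"rot": [0,0,0],"hand": 85},{"translation": [-30,0,-10],"rot": [0,0,0],"hand": 85},{"translation": [-50,0,-50],"rot": [0,0,0],"hand": 85},{"translation": [-70,0,-95],"rot": [0,0,0],"hand": 85},{"translation": [-90,0,-140],"rot": [0,0,0],"hand": 85},{"translation": [-105,0,-185],"rot": [0,0,0],"hand": 85},{"translation": [-120,0,-225],"rot": [0,0,0],"hand": 85},{"translation": [-130,0,-260],"rot": [0,0,0],"hand": 85},{"translation": [-130,0,-270],"rot": [0,0,0],"hand": 85},{"translation": [-130,0,-270],"rot": [0,0,0],"hand": 85}]'

```text
time: 40.7
position: [548.6, 0.0, 317.8]
tool_rot: [1.0, -0.02, 0.005, -0.0]
contact_force: [0.9, -0.2, -0.5]
finger_gap: 84.8
```

```bash
python3 -c "
from h import *
binview('w13')
p,d=ctrl.grab_frame('side'); cv2.imwrite('pics/side1.png',p)"
```

```text
t 40.7 TCP [548.6   0.  317.8] F [ 0.9 -0.2 -0.5] TCP riser x -203.4
(-65, np.float64(70.0), np.float64(68.0)) (-57, np.float64(35.0), np.float64(32.0)) (-49, np.float64(34.0), np.float64(32.0)) (-41, np.float64(34.0), np.float64(32.0)) (-33, np.float64(34.0), np.float64(32.0)) (-25, np.float64(34.0), np.float64(32.0)) (-17, np.float64(34.0), np.float64(32.0)) (-9, np.float64(33.0), np.float64(32.0)) 
y extent (wide) [-166.1  168.4] x extent [-64.5  -9.2]
rear edge x at y -100 -64.4 far -9.7
rear edge x at y 100 -64.4 far -9.7
```

View pics/w13.png

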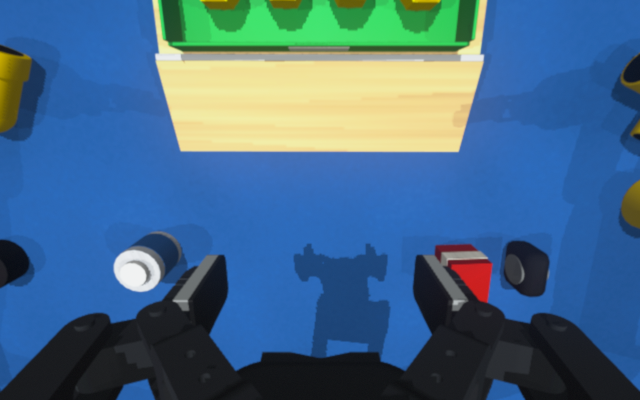

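View pics/side1.png

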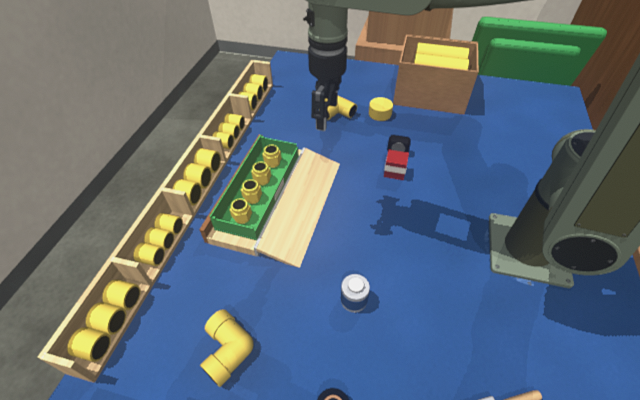

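In the side view the bin sits flat behind the lip at (255,185) with four standing unions in it. No union is left on the counter, and the arm is clear.

```bash
python3 -c "
from h import *
s=ctrl.read_state(); print(s['time'],s['qd'].round(3)); print(ctrl.job_done())"
```

```text
40.8 [-0.001  0.026  0.029 -0.     0.005 -0.002]
the job is handed in; nothing more can be done
None
```

I finished the job and handed it in at 40.8 s, with the gripper holding and touching nothing.

- **What I did:** I moved the red carton and the tape measure onto the counter, to the right and off the riser. Then I stood all four unions that were present in the bin. One of them had been knocked next to another partway through, so I located it again before picking it. Last, I pushed the bin up the ramp with open fingers until its near edge dropped behind the lip stop.
- **Last checks:**
  - The bin floor measured level at 32–34 mm; about 32 mm is expected on the deck.
  - The near edge was about 64 mm in front of the deck centre, which puts it behind the lip.
  - The bin was about 1 mm off centre sideways and square to the riser.
  - All four unions were standing and separate in the side view, and the other goods in view looked unmoved.
- **Worth noting:** The push force briefly reached about 20 N, with 12 N upward, as the bin started up the ramp. It eased once the tool followed the slope. Camera heights read about 2 mm high throughout, which is within the calibration. No check failed.

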